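# Register a plaque in the stencil jig and snap the stencil frame down over it

### The arm

A 6-joint arm with a two-finger parallel gripper is mounted at the origin on the work surface. World frame = base frame: x ahead of the robot, y to its left, z up, the work surface at z = 0. Lengths are in m, angles in rad, forces in N, time in s.
With the tool pointing down it reaches from about 0.25 to 0.725 m from the base axis. Payload 9.7 kg.
Tool frame: the origin (TCP) lies on the centre line of the jaws, within the pads' length; the fingertips stand 8 mm ahead of it and the grasp point (between the pads) lies 11 mm behind it; z points along the fingers, y is the line along which they close (so a half turn about z gives the same grasp; the last joint's range is limited). The gripper opens to 85 mm and grips with 20 to 120 N. Pads are 22 mm wide; open, the fingers measure 114 mm over their backs; the gripper's body (76 mm by 85 mm) begins 54 mm behind the grasp point. The pads swing forward as they close: fully open they stand 13 mm farther back than shut.
Start: joints at [-1.168, 0.087, 0.176, 1.66, 0, 1.571], TCP at [0.216, -0.506, 0.239] pointing down, gripper open.
Joint ranges: [-3.13, 3.13], [-0.85, 1.81], [-1.15, 1.24], [-2.2, 2.28], [-1.44, 1.52], [-3.14, 3.14]. Speed limits (rad/s): [2.22, 2.22, 2.57, 3.14, 3.14, 3.14].

### API

Orientations are given as a unit quaternion [w, x, y, z].
In Python, from rig import robot gives the robot as it stands.
- The arm moves only by the tool jog_arm, never from a script. Its argument "increments" is a list of rows, each a list of 3 entries, a list of its own where there are three numbers: the shift along the tool's x, y, z in mm, then the turn about the tool's z in degrees, then the finger opening in mm, from 0 to 85.4. In form: [[[x, y, z], roll, jaw], ...]. A call has 1 to 5 rows; each row shifts and turns the commanded pose from where the row before left it, along the tool's axes as they then stand; what a row does not reach is not made up. A row lasts 1/8 s, in which the tool goes at most 62.5 mm and 10.7 degrees, less where a joint would pass 70% of its speed; a pose out of reach is approached as far as the arm can. A call with a gripper value outside its range is refused whole. The fingers move at their own pace and stop on an object; the grip force is fixed at half the most. Time passes only in rows, so rows that do not move let the fingers close. It gives the time, the measured TCP pose, the force, the opening and the grip force at its end, in the units of the state.
- robot.state(): the state, without advancing time (a new reading comes with each control period).
- robot.get_image(name): name is "scene" or "side" or "wrist"; returns the picture (384x512x3 uint8, blue, green, red); there is no depth.
- robot.camera_model(name): a dict with "fx", "fy", "cx", "cy" (pixels), "distortion" ([k1, k2, p1, p2, k3] as OpenCV has them; the pictures are not rectified), "origin" and "attitude" of the camera in the world. Camera axes: x right, y down, z forward; pixel columns grow to the right and rows downward; lengths in m; the calibration is good to about 2 mm. A picture is of the moment at which its call begins: read the wrist's pose just before it. camera_model takes no time and is no camera call; for the wrist camera it gives the pose at the moment of the call.
- robot.close_job(): hands the job in; it is judged then, once.
The state is a dict: "t": time; "qpos": joint angles; "joint_vel": joint speeds; "effort": joint torques, N m; "tcp_pos": TCP position; "ee_rot": TCP orientation; "ft_force": force on the tool from outside, world axes, zero at the start; "ft_torque": the same for the moment, N m; "width": finger opening in m; "gripper_force": force on a finger pad.
Only numpy, scipy, OpenCV 4.12 (cv2) and the standard library are available. Lean on these libraries where they do the work, as an engineer would, in place of code of your own. Each camera call takes 0.05 s, during which the arm holds its last target. There are 200 camera calls.

### The job

Lay the oblong plaque from the drying rack flat on the stencil jig's board and slide it home by feel against the register pins, wherever they are set: its long edge on the pair, its end on the single one; they bend easily, so only ease it against them. Then let go of the plaque and push the standing stencil frame gently over by the wooden rim, keeping off the thin stencil sheet, until its springs snap it down flat over the plaque. Leave everything else on the bench where it is.

Things in the scene. Friction and masses are not known exactly. Their poses are not given: they have to be found in the camera images.
- plaque: the oblong white sign blank, 120 x 60 x 8 mm, about 70 g, lying at first on a low wooden drying rack, underside 12 mm above the bench. The rack's two battens (16 mm wide, 84 mm between centres) run across under it, so its 60 mm width can be taken from above at the middle. Origin: centre of its underside; x along the length, y along the width, z up. Either end will do.
- home (a point): point on the jig's board where the centre of the plaque's underside belongs when both lays are at mid-setting; x along the plaque towards the end pin, y towards the two side pins and the hinge, z up. The jig is a fixed plywood board 280 (x) x 270 (y) mm, top 15 mm above the bench, its middle 12 mm from here to -y. Two rubber bumpers 18 mm across, 10 mm high stand at x = +-99, y = -84 mm.
- side_mid (a point): where the side lay is at mid-setting: a slotted steel bar on the board with two upright pins for the plaque's long edge, 8 mm across, 6.5 mm high, at x = +-40 mm from here (axes as home), 34 mm from home in y. It is locked by thumb screws up to 9 mm either way along y, no one measured where: see or feel it. A finger fits between the pins.
- end_mid (a point): where the end lay is at mid-setting: one like pin for the plaque's end, 64 mm from home in x (axes as home), on a small slotted bar locked up to 9 mm either way along x, no one measured where. On both lays the low bar and brass thumb screws lie behind the pins, away from the plaque. The pins bear no more than 15 N.
- hinge (a point): middle of the stencil frame's hinge axis, 35 mm above the bench and 103 mm from home towards +y; axes as home; the hinge axis is x. The over-centre springs run beside the frame, at x = +-119 mm.
- stencil_frame (a joint): angle of the wooden stencil frame: 0 = flat over the plaque, 2.5 mm above its face; 1.9 rad = leaning back past upright on its open stop, the start. Pushed at the rim towards home's -y (5 to 7 N there, more nearer the hinge; keep under 12 N) it passes a snap point, somewhere from 1.05 to 1.3 rad by its weight, and its springs throw it down to 0 in about half a second.
- rim (a point): middle of the frame's free edge member, 187 mm from the hinge axis, about 212 mm above the bench when open. The frame is 220 mm wide (x) and spans 8 to 198 mm from the axis; members 22 mm wide, 16 mm thick, this point at mid-thickness. Axes: y from rim to hinge, z out of the outer face (up when down; towards home's +y when open), where it is pushed.
- stencil: the thin aluminium stencil sheet with a slanted cut-out on the underside of the frame (the side towards the plaque), 170 x 200 x 1.5 mm; not to be touched. Origin: on the sheet beside the hinge.
- disc: round white blank, 80 mm across and 8 mm thick, on the other place of the drying rack 130 mm from the plaque; leave alone. Origin: centre of its underside.
- paint_pot: closed white paint jar, 64 mm across, 75 mm high, to the right of the jig at its far side; leave alone
- varnish_tin: closed steel tin, 80 mm across, 95 mm high, left; leave alone
- flat_brush: flat brush lying on the left, 200 mm long; leave alone
- pencil: pencil lying near the robot, 150 mm long, 9 mm thick; leave alone
- filler_knife: filling knife with wooden handle lying on the left near the robot, 210 mm long; leave alone
- tape_roll: roll of tape lying on the left, 100 mm across, 24 mm high; leave alone
- stencil_brush: short round stencil brush standing upright on the right near the robot, 28 mm across, 122 mm high; leave alone

How it is judged:
By the outcome, as a careful person would: the job done as asked, in the order asked, and still so for the second after the job is handed in, with the robot touching nothing.
It also fails if it takes over 67 s, if anything falls off the work surface, if the arm or the gripper's body presses on something with over 40 N, if the wrist force passes 120 N, or if a joint passes its speed limit or range.

## Working session

There is one attempt and no reset: what is moved stays moved. The work goes in short steps, Python scripts to look and compute and a tool call to move; the robot and the scene stay as the last step left them, time stands still between calls to the robot, and variables do not carry over. Pictures are saved under pics/ and viewed, at most 10 in all, crops included, and the job is handed in when it is done.

Besides the shell and the picture viewer there is one more tool, called after "Emit:" in YAML: its name, and indented under it one key for each argument. jog_arm: Moves the arm, as the interface text tells. Its arguments: {"type":"object","properties":{"increments":{"type":"array","items":{"type":"array"}}},"required":["increments"]}

```bash
mkdir -p pics; ls
cat > h.py <<'E'
import numpy as np, cv2
from scipy.spatial.transform import Rotation as R
from rig import robot
def rot(q):
    q=np.array(q,float)
    return q if q.shape==(3,3) else R.from_quat([q[1],q[2],q[3],q[0]]).as_matrix()
def ray(cm,uv):
    K=np.array([[cm['fx'],0,cm['cx']],[0,cm['fy'],cm['cy']],[0,0,1.]])
    p=cv2.undistortPoints(np.array(uv,float).reshape(-1,1,2),K,np.array(cm['distortion'],float)).reshape(-1,2)
    d=np.c_[p,np.ones(len(p))]@rot(cm['attitude']).T
    return np.array(cm['origin'],float),d
def plane(cm,uv,z):
    o,d=ray(cm,uv); return o+d*((z-o[2])/d[:,2])[:,None]
def proj(cm,P):
    K=np.array([[cm['fx'],0,cm['cx']],[0,cm['fy'],cm['cy']],[0,0,1.]])
    A=rot(cm['attitude']).T; P=np.atleast_2d(P)
    return cv2.projectPoints((P-np.array(cm['origin']))@A.T,np.zeros(3),np.zeros(3),K,np.array(cm['distortion'],float))[0].reshape(-1,2)
E
python3 - <<'E'
from h import *
s=robot.state(); print(s)
a=[]
for n in('scene','side'):
    im=robot.get_image(n); cv2.imwrite(f'pics/{n}0.png',im); print(n,robot.camera_model(n))
print(robot.camera_model('wrist'))
E
```

```text
pics
{'t': 0.0, 'qpos': array([-1.16798324e+00,  8.74439443e-02,  1.75115484e-01,  1.65978842e+00,
       -1.98039480e-05,  1.57079748e+00]), 'joint_vel': array([ 0.00222143, -0.00070323, -0.0012109 ,  0.00158272,  0.00025881,
       -0.0009281 ]), 'effort': array([-2.58952001e-03, -5.20368290e+01,  4.64822602e+01,  1.55816926e-02,
       -2.86080385e-04,  3.27990051e-06]), 'tcp_pos': array([ 0.21551247, -0.50577752,  0.23858236]), 'ee_rot': array([-6.44947151e-04,  9.79786071e-01,  2.00047041e-01, -1.41788599e-04]), 'ft_force': array([ 0.0591116 , -0.50668413, -0.30108995]), 'ft_torque': array([ 0.04690315,  0.01127467, -0.0303866 ]), 'gripper_force': 0.0, 'width': 0.08599394354072573}
scene {'fx': 382.40887094232215, 'fy': 382.40887094232215, 'cx': 258.75488922305414, 'cy': 192.520934581549, 'distortion': array([0.00641298, 0.        , 0.        , 0.        , 0.        ]), 'origin': array([ 1.29530733, -0.34224141,  0.85402883]), 'attitude': array([-0.35946856,  0.76508303,  0.48392381, -0.22638032])}
side {'fx': 364.6371533190601, 'fy': 364.6371533190601, 'cx': 261.67825265077164, 'cy': 190.85366997203258, 'distortion': array([-0.05286199,  0.        ,  0.        ,  0.        ,  0.        ]), 'origin': array([0.2936176 , 0.87294395, 0.80614273]), 'attitude': array([ 0.06272934, -0.1296603 ,  0.88252311, -0.4476675 ])}
{'fx': 303.21311072202076, 'fy': 303.21311072202076, 'cx': 258.54040181220245, 'cy': 191.61118598927914, 'distortion': array([-0.02621471,  0.        ,  0.        ,  0.        ,  0.        ]), 'origin': array([ 0.28620277, -0.47709774,  0.37218271]), 'attitude': array([ 0.12632965,  0.82441927, -0.5452461 , -0.08414504])}
```

View pics/scene0.png

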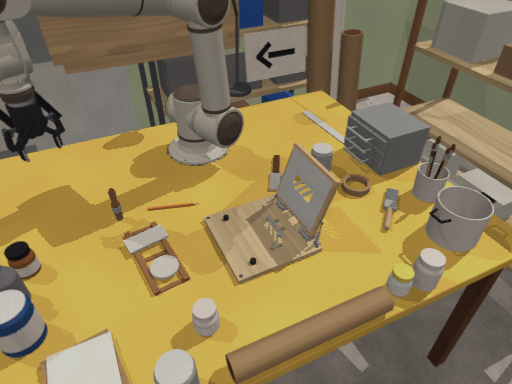

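View pics/side0.png

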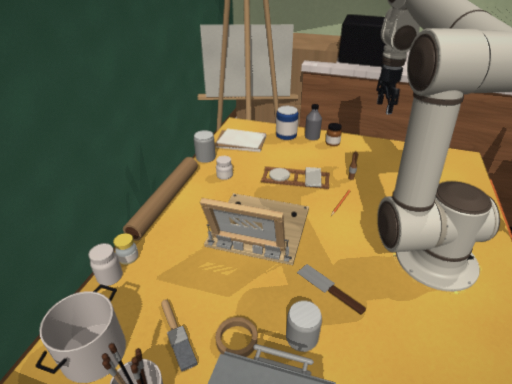

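Scene: plaque near (145,238), disc (164,268), jig bumpers at about (225,217) and (253,262), the frame standing on the right (+y) side. Side view agrees; the pins are too small to measure here.

Run:
```python
from h import *
im=cv2.imread('pics/scene0.png'); cm=robot.camera_model('scene')
hsv=cv2.cvtColor(im,cv2.COLOR_BGR2HSV)
def blobs(m,box,z,lo):
    x0,y0,x1,y1=box; mm=np.zeros(m.shape,np.uint8); mm[y0:y1,x0:x1]=m[y0:y1,x0:x1]
    for c in cv2.findContours(mm,cv2.RETR_EXTERNAL,cv2.CHAIN_APPROX_NONE)[0]:
        if cv2.contourArea(c)<lo: continue
        P=plane(cm,c.reshape(-1,2),z)
        r=cv2.minAreaRect((P[:,:2]*1000).astype(np.float32))
        print(cv2.boundingRect(c),cv2.contourArea(c),r)
white=((hsv[...,1]<70)&(hsv[...,2]>140)).astype(np.uint8)
print('white');blobs(white,(110,215,195,295),.02,100)
dark=((hsv[...,2]<60)).astype(np.uint8)
print('dark');blobs(dark,(205,195,270,280),.022,8)
crop=im[130:290,110:350]; cv2.imwrite('pics/c1.png',cv2.resize(crop,None,fx=3.3,fy=3.3,interpolation=cv2.INTER_CUBIC))
```

```text
white
(150, 255, 29, 23) 478.0 ((564.1739501953125, -283.6531982421875), (76.44255065917969, 78.7724380493164), 76.94414520263672)
(123, 224, 45, 29) 533.0 ((436.98291015625, -306.765625), (63.89347457885742, 118.46900939941406), 10.603759765625)
dark
(250, 258, 6, 7) 22.5 ((654.8270874023438, -55.94185256958008), (14.00098991394043, 21.641868591308594), 65.02059936523438)
(224, 215, 5, 6) 13.5 ((458.2960205078125, -57.64266586303711), (12.571223258972168, 22.939809799194336), 68.5881576538086)
```

View pics/c1.png

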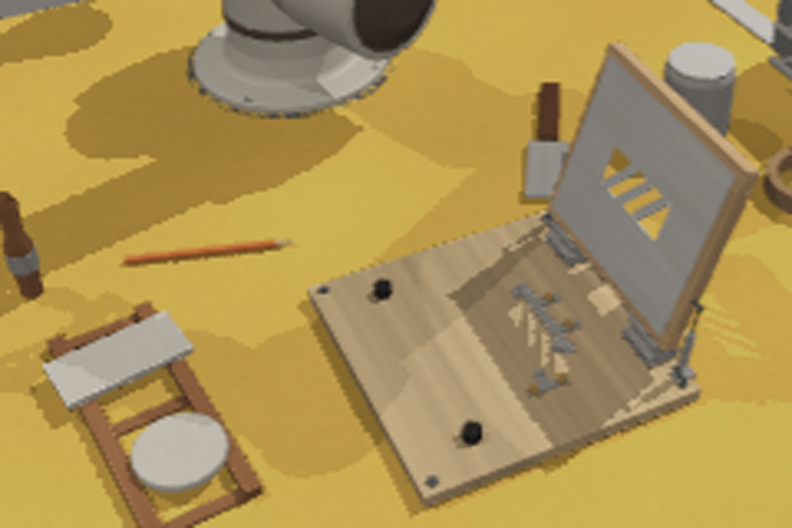

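Emit:
jog_arm:
  increments:
    - [[56, -19, 0], 0, 85]
    - [[56, -19, 0], 0, 85]
    - [[56, -19, 0], 0, 85]
    - [[56, -19, 0], 0, 85]
    - [[56, -19, 0], 0, 85]

```text
t: 0.72
tcp_pos: [0.4371, -0.3073, 0.239]
ee_rot: [-0.0, 0.98, 0.2, -0.0]
ft_force: [-0.3, 0.6, -0.1]
width: 0.0851
gripper_force: 0.0
```

Emit:
jog_arm:
  increments:
    - [[0, 0, 0], -10.5, 85]
    - [[0, 0, 0], -10.5, 85]
    - [[0, 0, 0], -10.5, 85]
    - [[0, 0, 0], -10.5, 85]
    - [[0, 0, 0], -10.5, 85]

```text
t: 1.35
tcp_pos: [0.4359, -0.3087, 0.2388]
ee_rot: [-0.0, 0.788, 0.615, -0.0]
ft_force: [0.8, -0.2, -0.1]
width: 0.0852
gripper_force: 0.0
```

Emit:
jog_arm:
  increments:
    - [[0, 0, 0], -10.5, 85]
    - [[0, 0, 0], -10.5, 85]
    - [[0, 0, 0], -4, 85]
    - [[0, 0, 0], 0, 85]

```text
t: 1.85
tcp_pos: [0.4359, -0.3088, 0.2389]
ee_rot: [-0.0, 0.639, 0.769, -0.0]
ft_force: [0.3, -0.1, -1.1]
width: 0.0852
gripper_force: 0.0
```

```bash
cat >> h.py <<'E'
def tool():
    s=robot.state(); T=rot(s['ee_rot']); return s,np.array(s['tcp_pos']),T,np.degrees(np.arctan2(T[1,0],T[0,0]))
def to(p):
    s,c,T,y=tool(); return np.round((np.array(p)-c)@T*1000,1)
E
python3 - <<'E'
from h import *
s,c,T,y=tool(); print(s['t'],c,T[:,2],y,s['width'],s['ft_force'])
cm=robot.camera_model('wrist'); im=robot.get_image('wrist'); cv2.imwrite('pics/w1.png',im)
import json; np.save('w1.npy',cm,allow_pickle=True)
hsv=cv2.cvtColor(im,cv2.COLOR_BGR2HSV)
m=((hsv[...,1]<70)&(hsv[...,2]>140)).astype(np.uint8)
for k in cv2.findContours(m,cv2.RETR_EXTERNAL,cv2.CHAIN_APPROX_NONE)[0]:
    if cv2.contourArea(k)>800:
        P=plane(cm,k.reshape(-1,2),.02); print(cv2.boundingRect(k),cv2.minAreaRect((P[:,:2]*1000).astype(np.float32)))
E
```

```text
1.85 [ 0.43585196 -0.30876443  0.23894408] [-5.28865696e-04  3.91853513e-04 -9.99999783e-01] 100.54262318901705 0.08517012171859956 [ 0.2910046  -0.10420319 -1.11144339]
(334, 131, 66, 65) ((561.972412109375, -286.4184265136719), (77.24298858642578, 77.7610855102539), 31.634252548217773)
(232, 111, 52, 99) ((433.8641052246094, -308.1544189453125), (58.868568420410156, 117.82958221435547), 10.507255554199219)
```

View pics/w1.png

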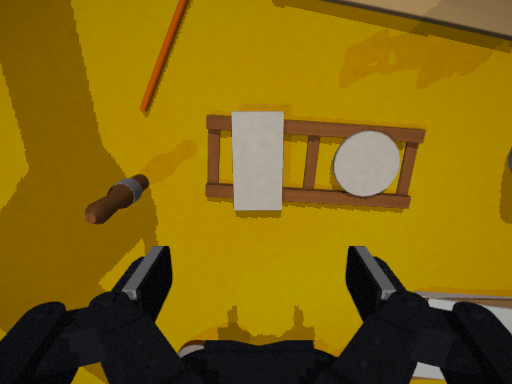

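Plaque centre (258,160), clear of the knife; rack cross-members lie about 14 mm left and 25 mm right of it. The fingertips show at (170,248) and (347,248).

Run:
```python
from h import *
cm=np.load('w1.npy',allow_pickle=True).item(); s,c,T,y=tool()
o,d=ray(cm,[(170,248),(170,290),(347,248),(348,290)])
o=(o-c)@T*1000; d=d@T
for k in d:
    t=(np.sign(k[1])*42.6-o[1])/k[1]; print(o+t*k)
print(to([.4342,-.3082,.02]))
```

```text
[  6.38558393 -42.6         -3.6753834 ]
[-12.70598405 -42.6         -9.94568957]
[ 5.5114802  42.6        -1.97597074]
[-12.80096396  42.6         -9.77178509]
[  0.8  -1.5 219. ]
```

Emit:
jog_arm:
  increments:
    - [[1, -1.5, 50], 0, 72]
    - [[0, 0, 60], 0, 72]
    - [[0, 0, 60], 0, 72]
    - [[0, 0, 35], 0, 72]
    - [[0, 0, 10], 0, 72]

```text
t: 2.52
tcp_pos: [0.433, -0.3072, 0.022]
ee_rot: [-0.002, 0.639, 0.769, -0.0]
ft_force: [0.2, -0.0, 1.0]
width: 0.0725
gripper_force: 0.0
```

Emit:
jog_arm:
  increments:
    - [[0, 0, 4], 0, 72]
    - [[0, 0, 4.5], 0, 72]
    - [[0, 0, 0], 0, 72]

```text
t: 2.9
tcp_pos: [0.4347, -0.3084, 0.0167]
ee_rot: [0.001, 0.639, 0.769, 0.0]
ft_force: [0.6, 0.5, -0.3]
width: 0.0719
gripper_force: 0.0
```

Emit:
jog_arm:
  increments:
    - [[0, 0, 0], 0, 50]
    - [[0, 0, 0], 0, 50]
    - [[0, 0, 0], 0, 50]
    - [[0, 0, 0], 0, 50]

```text
t: 3.4
tcp_pos: [0.435, -0.3086, 0.0172]
ee_rot: [0.001, 0.639, 0.769, 0.0]
ft_force: [-0.8, 0.6, 4.5]
width: 0.0578
gripper_force: 64.5
```

Emit:
jog_arm:
  increments:
    - [[0, 0, -10], 0, 50]
    - [[0, 0, -40], 0, 50]
    - [[0, 0, -50], 0, 50]
    - [[0, 0, 0], 0, 50]
    - [[0, 0, 0], 0, 50]

```text
t: 4.03
tcp_pos: [0.4343, -0.3081, 0.1158]
ee_rot: [0.0, 0.639, 0.769, 0.0]
ft_force: [0.2, -0.1, -1.3]
width: 0.0582
gripper_force: 64.5
```

Run:
```python
from h import *
s,c,T,y=tool(); print(c,y)
cm=robot.camera_model('wrist'); np.save('w2.npy',cm,allow_pickle=True); im=robot.get_image('wrist'); cv2.imwrite('pics/w2.png',im)
```

```text
[ 0.43426159 -0.30810244  0.11582123] 100.57620288063913
```

View pics/w2.png

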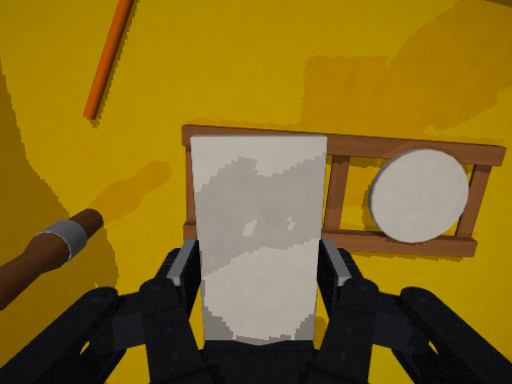

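Plaque is held between the pads, corners at (193,137) and (326,136); disc and rack undisturbed.

Run:
```python
from h import *
cm=np.load('w2.npy',allow_pickle=True).item(); s,c,T,y=tool()
im=cv2.imread('pics/w2.png'); hsv=cv2.cvtColor(im,cv2.COLOR_BGR2HSV); m=(hsv[...,1]<60)&(hsv[...,2]>110)
for r in (145,165,185,205,225,330):
    xs=np.where(m[r,185:335])[0]+185; a,b=xs[0]-.5,xs[-1]+.5
    o,d=ray(cm,[(a,r),(b,r)]); o=(o-c)@T*1000; d=d@T
    # z where separation = 60
    q=d[:,:2]/d[:,2:]; h=60/abs(q[1,1]-q[0,1]); P=o+np.c_[q*h,[h,h]]; print(r,a,b,P.round(1).tolist())
```

```text
145 190.5 326.5 [[54.8, -29.9, -0.7], [54.7, 30.1, -0.7]]
165 191.5 325.5 [[45.9, -29.9, -1.4], [45.9, 30.1, -1.4]]
185 193.5 323.5 [[36.2, -29.9, -0.0], [36.1, 30.1, -0.0]]
205 194.5 322.5 [[26.7, -29.9, -0.8], [26.6, 30.1, -0.8]]
225 195.5 321.5 [[16.8, -30.0, -1.6], [16.7, 30.0, -1.6]]
330 203.5 313.5 [[-46.1, -30.0, -0.3], [-46.2, 30.0, -0.3]]
```

Emit:
jog_arm:
  increments:
    - [[34, 31, -17], 0, 50]
    - [[34, 31, -17], 0, 50]
    - [[34, 31, -17], 0, 50]
    - [[34, 31, -17], 0, 50]
    - [[34, 31, -17], 0, 50]

```text
t: 4.7
tcp_pos: [0.5556, -0.1111, 0.1998]
ee_rot: [-0.001, 0.639, 0.769, -0.001]
ft_force: [0.7, -0.4, -0.1]
width: 0.0581
gripper_force: 64.5
```

Emit:
jog_arm:
  increments:
    - [[0, 0, 0], 0, 50]
    - [[0, 0, 0], 0, 50]

```text
t: 4.95
tcp_pos: [0.5549, -0.1125, 0.1993]
ee_rot: [-0.001, 0.639, 0.769, -0.001]
ft_force: [-0.2, 0.4, 0.5]
width: 0.0581
gripper_force: 64.5
```

Run:
```python
from h import *
s,c,T,y=tool(); print(s['t'],c,y)
cm=robot.camera_model('wrist'); np.save('w3.npy',cm,allow_pickle=True); im=robot.get_image('wrist'); cv2.imwrite('pics/w3.png',im)
cv2.imwrite('pics/w3b.png',cv2.resize(im[0:250],(800,391),interpolation=cv2.INTER_CUBIC))
```

```text
4.95 [ 0.55492785 -0.11250348  0.19934615] 100.61078899374444
```

View pics/w3b.png

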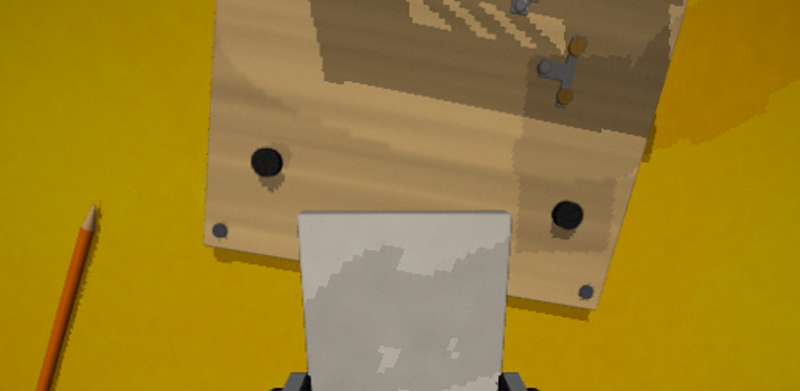

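Bumpers at (171,103) and (363,138), end pin at (348,43), right side pin at (333,3) at the picture's edge; the other side pin is out of view. I'll go a bit forward and up to see both.

Emit:
jog_arm:
  increments:
    - [[20, 0, -30], 0, 50]
    - [[20, 0, -30], 0, 50]
    - [[0, 0, 0], 0, 50]
    - [[0, 0, 0], 0, 50]

```text
t: 5.5
tcp_pos: [0.5478, -0.0741, 0.2596]
ee_rot: [-0.0, 0.639, 0.769, -0.0]
ft_force: [0.4, 0.2, -1.3]
width: 0.0577
gripper_force: 64.5
```

Run:
```python
from h import *
cm=np.load('w3.npy',allow_pickle=True).item()
im=cv2.imread('pics/w3.png'); hsv=cv2.cvtColor(im,cv2.COLOR_BGR2HSV)
def bump(im,cm):
    d=((hsv[...,2]<45)).astype(np.uint8); d[230:]=0
    for k in cv2.findContours(d,cv2.RETR_EXTERNAL,cv2.CHAIN_APPROX_NONE)[0]:
        if 60<cv2.contourArea(k)<1000: (u,r)=cv2.minEnclosingCircle(k); print('dark',u,r,plane(cm,[u],.025)[0]*1000)
bump(im,cm); print('pins',plane(cm,[(348,43),(333,3)],.0215)*1000)
cm=robot.camera_model('wrist'); np.save('w4.npy',cm,allow_pickle=True); im=robot.get_image('wrist'); cv2.imwrite('pics/w4.png',im)
hsv=cv2.cvtColor(im,cv2.COLOR_BGR2HSV); bump(im,cm)
cv2.imwrite('pics/w4b.png',cv2.resize(im[0:170,140:400],(780,510),interpolation=cv2.INTER_CUBIC))
```

```text
dark (362.5789489746094, 137.0) 9.631102561950684 [650.95298365 -57.33598154  25.        ]
dark (170.48837280273438, 103.24418640136719) 9.75025749206543 [456.77120197 -60.2053927   25.        ]
pins [[614.1965347   24.70746716  21.5       ]
 [592.00724108  54.55848461  21.5       ]]
dark (503.5, 212.0) 18.581003189086914 [878.29358783 -82.61413894  25.        ]
dark (343.59637451171875, 161.95782470703125) 7.476716995239258 [651.00107722 -56.87845088  25.        ]
dark (186.60000610351562, 135.39999389648438) 7.2471604347229 [456.34255138 -59.81343866  25.        ]
```

View pics/w4b.png

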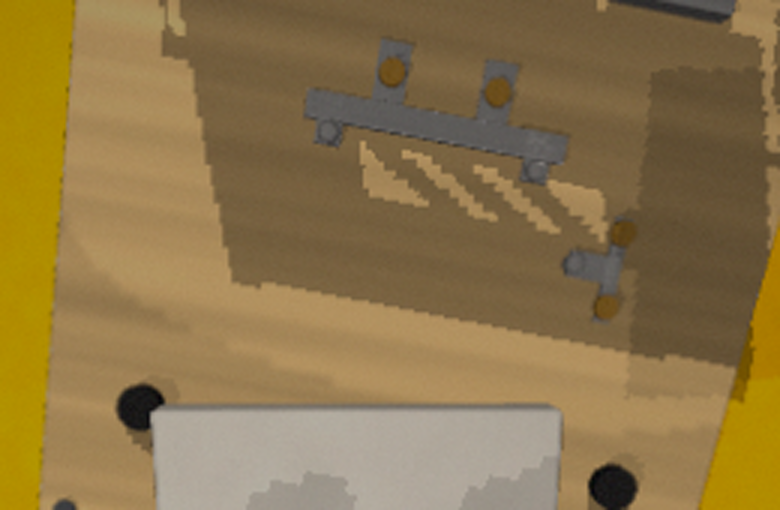

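Side pins at (250,44) and (318,57), end pin at (331,88); the bar lies just behind the side pins with screws beyond.

Run:
```python
from h import *
cm=np.load('w4.npy',allow_pickle=True).item(); s,c,T,y=tool()
p=plane(cm,[(249.7,43.7),(318.3,57),(331,88)],.0210)[:,:2]*1000; print(p)
yaw=np.arctan2(-56.9+59.8,651-456.4); print(np.degrees(yaw), np.degrees(np.arctan2(*(p[1]-p[0])[::-1])))
ex=np.array([np.cos(yaw),np.sin(yaw)]); ey=np.array([-ex[1],ex[0]])
mid=np.array([553.7,-58.4]); home=mid+84*ey; print('home',home)
L=(p-home)@np.c_[ex,ey]; print(L)
# final centre in home frame
f=np.array([L[2,0]-4-60,(L[0,1]+L[1,1])/2-4-30]); print('final',f,home+f[0]*ex+f[1]*ey)
pre=f-[6,6]; P=home+pre[0]*ex+pre[1]*ey; print('pre',P, to([P[0]/1e3,P[1]/1e3,.26]))
```

```text
[[513.3925491   54.09203579]
 [592.32468354  54.72330965]
 [614.81410496  24.84394059]]
0.8537793530149347 0.45822347158157267
home [552.44834042  25.59067417]
[[-38.62676477  29.08015634]
 [ 40.30601292  28.53521532]
 [ 62.34771373  -1.67594481]]
final [-1.65228627 -5.19231417] [550.87360675  20.37431623]
pre [544.96367714  14.2855781 ] [87.4 13.5 -0.8]
```

Emit:
jog_arm:
  increments:
    - [[0, 0, 0], -10.5, 50]
    - [[0, 0, 0], -10.5, 50]
    - [[0, 0, 0], -10.5, 50]
    - [[0, 0, 0], -10.5, 50]
    - [[0, 0, 0], -10.5, 50]

```text
t: 6.18
tcp_pos: [0.5477, -0.074, 0.2592]
ee_rot: [-0.001, 0.23, 0.973, -0.0]
ft_force: [0.5, 0.0, -0.7]
width: 0.058
gripper_force: 64.5
```

Emit:
jog_arm:
  increments:
    - [[0, 0, 0], -10.5, 50]
    - [[0, 0, 0], -10.5, 50]
    - [[0, 0, 0], -6.6, 50]
    - [[0, 0, 0], 0, 50]
    - [[0, 0, 0], 0, 50]

```text
t: 6.8
tcp_pos: [0.5479, -0.0736, 0.26]
ee_rot: [-0.001, -0.004, 1.0, 0.0]
ft_force: [-0.3, -0.3, -0.4]
width: 0.0576
gripper_force: 64.5
```

Run:
```python
from h import *
s,c,T,y=tool(); print(c,y,s['qpos'],s['ft_force'],to([.543,.010,.0202]))
```

```text
[ 0.54790479 -0.07360512  0.26004815] -179.49838379745657 [-1.33517369e-01  1.04072338e-01  2.34997067e-01  1.70281815e+00
 -4.46510142e-05 -1.42272138e-01] [-0.27051501 -0.31415159 -0.44787038] [  3.9  83.6 239.9]
```

Emit:
jog_arm:
  increments:
    - [[4, 42, 30], 0, 50]
    - [[0, 42, 40], 0, 50]
    - [[0, 0, 60], 0, 50]
    - [[0, 0, 60], 0, 50]
    - [[0, 0, 38], 0, 50]

```text
t: 7.42
tcp_pos: [0.5415, 0.0107, 0.0295]
ee_rot: [-0.002, -0.005, 1.0, -0.0]
ft_force: [0.8, -0.5, -0.1]
width: 0.0577
gripper_force: 64.5
```

Emit:
jog_arm:
  increments:
    - [[0, 0, 4], 0, 50]
    - [[0, 0, 2], 0, 50]
    - [[0, 0, 0], 0, 50]
    - [[0, 0, 1.5], 0, 50]
    - [[0, 0, 1.5], 0, 50]

```text
t: 8.05
tcp_pos: [0.5435, 0.0107, 0.0245]
ee_rot: [0.001, -0.006, 1.0, 0.0]
ft_force: [-0.6, -1.4, -0.3]
width: 0.0578
gripper_force: 64.5
```

Emit:
jog_arm:
  increments:
    - [[0, 0, 0], 0, 50]
    - [[0, 0, 1], 0, 50]
    - [[0, 0, 1], 0, 50]
    - [[0, 0, 0], 0, 50]

```text
t: 8.55
tcp_pos: [0.543, 0.0107, 0.0216]
ee_rot: [-0.0, -0.006, 1.0, 0.0]
ft_force: [-0.2, -0.6, -1.6]
width: 0.0579
gripper_force: 64.5
```

Emit:
jog_arm:
  increments:
    - [[0, 0, 0.7], 0, 50]
    - [[0, 0, 0], 0, 50]
    - [[0, 0, 0.7], 0, 50]
    - [[0, 0, 0], 0, 50]

```text
t: 9.05
tcp_pos: [0.5431, 0.0107, 0.0203]
ee_rot: [-0.0, -0.006, 1.0, -0.0]
ft_force: [-0.4, 1.1, -0.7]
width: 0.0576
gripper_force: 64.5
```

Emit:
jog_arm:
  increments:
    - [[0, 0, 0.7], 0, 50]
    - [[0, 0, 0], 0, 50]

```text
t: 9.3
tcp_pos: [0.5431, 0.0107, 0.0202]
ee_rot: [0.0, -0.006, 1.0, 0.0]
ft_force: [-2.0, -0.6, 6.0]
width: 0.0575
gripper_force: 65.1
```

Emit:
jog_arm:
  increments:
    - [[0, 0, 0.7], 0, 50]
    - [[0, 0, 0], 0, 50]

```text
t: 9.55
tcp_pos: [0.5431, 0.0107, 0.0202]
ee_rot: [0.0, -0.006, 1.0, 0.0]
ft_force: [-5.3, -0.1, 11.5]
width: 0.0576
gripper_force: 65.8
```

Board contact felt at TCP z = 20 mm. Back off slightly, release, rise and close the fingers.

Emit:
jog_arm:
  increments:
    - [[0, 0, -1], 0, 50]
    - [[0, 0, 0], 0, 66]
    - [[0, 0, 0], 0, 66]
    - [[0, 0, 0], 0, 68]
    - [[0, 0, -10], 0, 68]

```text
t: 10.18
tcp_pos: [0.5425, 0.0107, 0.0296]
ee_rot: [-0.001, -0.006, 1.0, -0.0]
ft_force: [-0.6, -1.0, 0.2]
width: 0.0681
gripper_force: 0.0
```

Emit:
jog_arm:
  increments:
    - [[0, 0, -40], 0, 60]
    - [[0, -25, -20], 0, 0]
    - [[0, -40, 0], 0, 0]
    - [[0, 0, 0], 0, 0]
    - [[0, 0, 0], 0, 0]

```text
t: 10.8
tcp_pos: [0.5439, -0.0542, 0.0903]
ee_rot: [0.0, -0.006, 1.0, 0.0]
ft_force: [-0.4, -0.5, 0.8]
width: 0.0002
gripper_force: 0.0
```

Run:
```python
from h import *
s,c,T,y=tool(); print(s['t'],c,y,s['width'])
cm=robot.camera_model('wrist'); np.save('w5.npy',cm,allow_pickle=True); im=robot.get_image('wrist'); cv2.imwrite('pics/w5.png',im)
cv2.imwrite('pics/w5b.png',cv2.resize(im,(768,576),interpolation=cv2.INTER_CUBIC))
```

```text
10.8 [ 0.54390078 -0.0542019   0.0903218 ] -179.3548008593959 0.00019202040286598522
```

View pics/w5b.png

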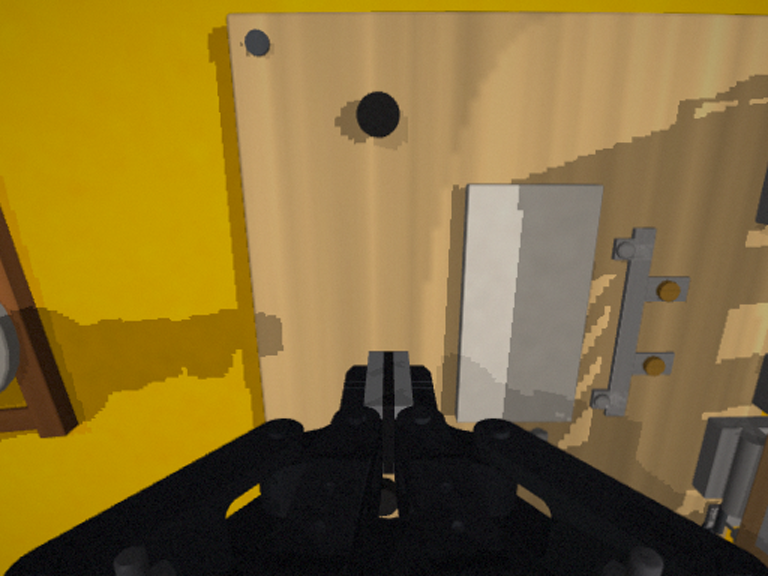

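Plaque lies flat on the board, (465–600, 185–420) in the enlarged view, clear of both side pins (626,250), (601,400). Now lower the closed fingers beside its near edge.

Run:
```python
from h import *
cm=np.load('w5.npy',allow_pickle=True).item()
k=1.5
p=plane(cm,np.array([(469,184),(602,185),(458,420),(578,422)])/k+.0,.023)*1000; print(p.round(1))
print((plane(cm,np.array([(626,250),(601,400)])/k,.0215)*1000).round(1))
```

```text
[[483.1 -21.   23. ]
 [482.7  37.1  23. ]
 [601.1 -19.   23. ]
 [602.   43.   23. ]]
[[511.8  53.3  21.5]
 [589.9  53.7  21.5]]
```

Emit:
jog_arm:
  increments:
    - [[0, 0, 40], 0, 0]
    - [[0, 0, 20], 0, 0]
    - [[0, 0, 4], 0, 0]
    - [[0, 0, 0], 0, 0]

```text
t: 11.35
tcp_pos: [0.5441, -0.0538, 0.0265]
ee_rot: [0.0, -0.006, 1.0, 0.0]
ft_force: [-0.4, 0.4, -0.2]
width: -0.0001
gripper_force: 0.0
```

Emit:
jog_arm:
  increments:
    - [[0, 3, 0], 0, 0]
    - [[0, 2, 0], 0, 0]
    - [[0, 2, 0], 0, 0]
    - [[0, 2, 0], 0, 0]
    - [[0, 1, 0], 0, 0]

```text
t: 11.98
tcp_pos: [0.5437, -0.0442, 0.026]
ee_rot: [-0.0, -0.006, 1.0, -0.0]
ft_force: [0.0, -0.9, 0.1]
width: 0.0
gripper_force: 0.0
```

Emit:
jog_arm:
  increments:
    - [[0, 1, 0], 0, 0]
    - [[0, 1, 0], 0, 0]
    - [[0, 0, 0], 0, 0]

```text
t: 12.35
tcp_pos: [0.5437, -0.0422, 0.026]
ee_rot: [-0.0, -0.006, 1.0, 0.0]
ft_force: [-0.1, -0.7, -0.9]
width: -0.0002
gripper_force: 0.0
```

Emit:
jog_arm:
  increments:
    - [[0, 1, 0], 0, 0]
    - [[0, 1, 0], 0, 0]
    - [[0, 0, 0], 0, 0]

```text
t: 12.72
tcp_pos: [0.5437, -0.0402, 0.026]
ee_rot: [0.0, -0.006, 1.0, 0.0]
ft_force: [-0.0, -0.3, -0.0]
width: -0.0002
gripper_force: 0.0
```

Run:
```python
from h import *
s,c,T,y=tool(); print(s['t'],c,y)
cm=robot.camera_model('wrist'); im=robot.get_image('wrist'); cv2.imwrite('pics/w6.png',im); np.save('w6.npy',cm,allow_pickle=True)
hsv=cv2.cvtColor(im,cv2.COLOR_BGR2HSV); m=((hsv[...,1]<40)&(hsv[...,2]>120)).astype(np.uint8)
for k in cv2.findContours(m,cv2.RETR_EXTERNAL,cv2.CHAIN_APPROX_NONE)[0]:
    if cv2.contourArea(k)>1500:
        P=plane(cm,k.reshape(-1,2),.023); print(cv2.boundingRect(k),cv2.minAreaRect((P[:,:2]*1000).astype(np.float32)))
```

```text
12.725 [ 0.5437171  -0.0402048   0.02600416] -179.3169009006114
(300, 135, 135, 154) ((522.9382934570312, 8.482778549194336), (80.12140655517578, 58.6031379699707), 0.7126919627189636)
```

Emit:
jog_arm:
  increments:
    - [[0, 1, 0], 0, 0]
    - [[0, 1, 0], 0, 0]
    - [[0, 1, 0], 0, 0]
    - [[0, 0, 0], 0, 0]

```text
t: 13.28
tcp_pos: [0.5437, -0.0372, 0.026]
ee_rot: [0.0, -0.006, 1.0, -0.0]
ft_force: [-0.7, -1.2, 0.7]
width: 0.0002
gripper_force: 0.0
```

Emit:
jog_arm:
  increments:
    - [[0, 1, 0], 0, 0]
    - [[0, 1, 0], 0, 0]
    - [[0, 1, 0], 0, 0]
    - [[0, 0, 0], 0, 0]

```text
t: 13.78
tcp_pos: [0.5436, -0.0342, 0.026]
ee_rot: [-0.0, -0.006, 1.0, 0.0]
ft_force: [0.3, 0.6, -0.4]
width: 0.0004
gripper_force: 0.0
```

Emit:
jog_arm:
  increments:
    - [[0, 1, 0], 0, 0]
    - [[0, 1, 0], 0, 0]
    - [[0, 0, 0], 0, 0]

```text
t: 14.15
tcp_pos: [0.5436, -0.0322, 0.026]
ee_rot: [-0.0, -0.006, 1.0, 0.0]
ft_force: [-0.4, -0.9, 0.0]
width: -0.0002
gripper_force: 0.0
```

```bash
cat > lk.py <<'E'
from h import *
import sys
s,c,T,y=tool(); print(s['t'],c,y)
cm=robot.camera_model('wrist'); im=robot.get_image('wrist'); cv2.imwrite(f'pics/{sys.argv[1]}.png',im); np.save(sys.argv[1]+'.npy',cm,allow_pickle=True)
hsv=cv2.cvtColor(im,cv2.COLOR_BGR2HSV); m=((hsv[...,1]<40)&(hsv[...,2]>120)).astype(np.uint8)
for k in cv2.findContours(m,cv2.RETR_EXTERNAL,cv2.CHAIN_APPROX_NONE)[0]:
    if cv2.contourArea(k)>1500:
        P=plane(cm,k.reshape(-1,2),.023); print(cv2.boundingRect(k),cv2.minAreaRect((P[:,:2]*1000).astype(np.float32)))
E
python3 lk.py w7
```

```text
14.15 [ 0.54360653 -0.03221709  0.02597399] -179.3207977645557
(285, 135, 133, 152) ((522.144775390625, 8.532299041748047), (78.48831176757812, 58.621517181396484), 0.6621308922767639)
```

Emit:
jog_arm:
  increments:
    - [[0, 1, 0], 0, 0]
    - [[0, 1, 0], 0, 0]
    - [[0, 1, 0], 0, 0]
    - [[0, 1, 0], 0, 0]
    - [[0, 0, 0], 0, 0]

```text
t: 14.82
tcp_pos: [0.5436, -0.0282, 0.026]
ee_rot: [0.0, -0.006, 1.0, 0.0]
ft_force: [-0.6, 0.6, 0.0]
width: -0.0001
gripper_force: 0.0
```

Emit:
jog_arm:
  increments:
    - [[0, 1, 0], 0, 0]
    - [[0, 1, 0], 0, 0]
    - [[0, 1, 0], 0, 0]
    - [[0, 0, 0], 0, 0]

```text
t: 15.32
tcp_pos: [0.5435, -0.0252, 0.026]
ee_rot: [-0.0, -0.006, 1.0, 0.0]
ft_force: [0.1, 0.1, -0.1]
width: 0.0001
gripper_force: 0.0
```

```bash
python3 lk.py w8
```

```text
15.325 [ 0.54352971 -0.02521768  0.02597356] -179.31995424261308
(273, 135, 131, 153) ((522.4485473632812, 9.316560745239258), (79.09331512451172, 58.6113395690918), 0.6337590217590332)
```

Emit:
jog_arm:
  increments:
    - [[0, 1.5, 0], 0, 0]
    - [[0, 1.5, 0], 0, 0]
    - [[0, 1, 0], 0, 0]
    - [[0, 1, 0], 0, 0]
    - [[0, 0, 0], 0, 0]

```text
t: 16.0
tcp_pos: [0.5435, -0.0201, 0.026]
ee_rot: [-0.0, -0.006, 1.0, 0.0]
ft_force: [-0.0, -0.4, 0.4]
width: 0.0002
gripper_force: 0.0
```

Emit:
jog_arm:
  increments:
    - [[0, 1, 0], 0, 0]
    - [[0, 0.7, 0], 0, 0]
    - [[0, 0, 0], 0, 0]

```text
t: 16.38
tcp_pos: [0.5435, -0.0185, 0.026]
ee_rot: [0.0, -0.006, 1.0, 0.0]
ft_force: [-0.2, -0.1, 0.4]
width: -0.0001
gripper_force: 0.0
```

```bash
python3 lk.py w9
```

```text
16.375 [ 0.54345582 -0.01851158  0.02598838] -179.31984700619964
(273, 135, 131, 150) ((521.427734375, 16.023883819580078), (77.24190521240234, 58.676849365234375), 0.6893161535263062)
```

Emit:
jog_arm:
  increments:
    - [[0, 0.5, 0], 0, 0]
    - [[0, 0.5, 0], 0, 0]
    - [[0, 0, 0], 0, 0]

```text
t: 16.8
tcp_pos: [0.5434, -0.0175, 0.026]
ee_rot: [0.0, -0.006, 1.0, 0.0]
ft_force: [0.1, -1.0, -1.0]
width: -0.0001
gripper_force: 0.1
```

Emit:
jog_arm:
  increments:
    - [[0, 0.5, 0], 0, 0]
    - [[0, 0.3, 0], 0, 0]
    - [[0, 0, 0], 0, 0]

```text
t: 17.18
tcp_pos: [0.5434, -0.0167, 0.026]
ee_rot: [-0.0, -0.006, 1.0, 0.0]
ft_force: [0.0, 0.1, 0.3]
width: 0.0001
gripper_force: 0.1
```

Emit:
jog_arm:
  increments:
    - [[0, 0.4, 0], 0, 0]
    - [[0, 0, 0], 0, 0]

```text
t: 17.42
tcp_pos: [0.5434, -0.0164, 0.026]
ee_rot: [-0.0, -0.006, 1.0, -0.0]
ft_force: [0.2, -0.0, 0.1]
width: 0.0001
gripper_force: 0.1
```

Emit:
jog_arm:
  increments:
    - [[0, 0.4, 0], 0, 0]
    - [[0, 0, 0], 0, 0]

```text
t: 17.68
tcp_pos: [0.5434, -0.016, 0.026]
ee_rot: [0.0, -0.006, 1.0, -0.0]
ft_force: [0.5, 1.0, 0.1]
width: 0.0002
gripper_force: 0.1
```

Emit:
jog_arm:
  increments:
    - [[0, 0.4, 0], 0, 0]
    - [[0, 0, 0], 0, 0]

```text
t: 17.92
tcp_pos: [0.5434, -0.0156, 0.026]
ee_rot: [0.0, -0.006, 1.0, 0.0]
ft_force: [0.6, -0.7, -0.3]
width: 0.0001
gripper_force: 0.1
```

Emit:
jog_arm:
  increments:
    - [[0, 0.4, 0], 0, 0]
    - [[0, 0, 0], 0, 0]

```text
t: 18.18
tcp_pos: [0.5434, -0.0151, 0.026]
ee_rot: [-0.0, -0.006, 1.0, 0.0]
ft_force: [-0.3, -0.1, -0.1]
width: -0.0002
gripper_force: 0.1
```

Emit:
jog_arm:
  increments:
    - [[0, 0.4, 0], 0, 0]
    - [[0, 0, 0], 0, 0]

```text
t: 18.42
tcp_pos: [0.5434, -0.0147, 0.026]
ee_rot: [0.0, -0.006, 1.0, 0.0]
ft_force: [-0.4, -0.2, -0.1]
width: -0.0001
gripper_force: 0.1
```

Emit:
jog_arm:
  increments:
    - [[0, 0.4, 0], 0, 0]
    - [[0, 0, 0], 0, 0]

```text
t: 18.68
tcp_pos: [0.5434, -0.0144, 0.026]
ee_rot: [0.0, -0.006, 1.0, 0.0]
ft_force: [-0.6, 0.9, 0.2]
width: 0.0
gripper_force: 0.1
```

```bash
python3 lk.py w10; python3 -c "
import cv2;im=cv2.imread('pics/w10.png');cv2.imwrite('pics/w10b.png',cv2.resize(im[100:300,240:500],(780,600),interpolation=cv2.INTER_CUBIC))"
```

```text
18.675 [ 0.54340425 -0.01436035  0.02598879] -179.31984684513623
(273, 135, 132, 150) ((521.3932495117188, 20.169761657714844), (77.27074432373047, 58.7208137512207), 0.6434388160705566)
```

View pics/w10b.png

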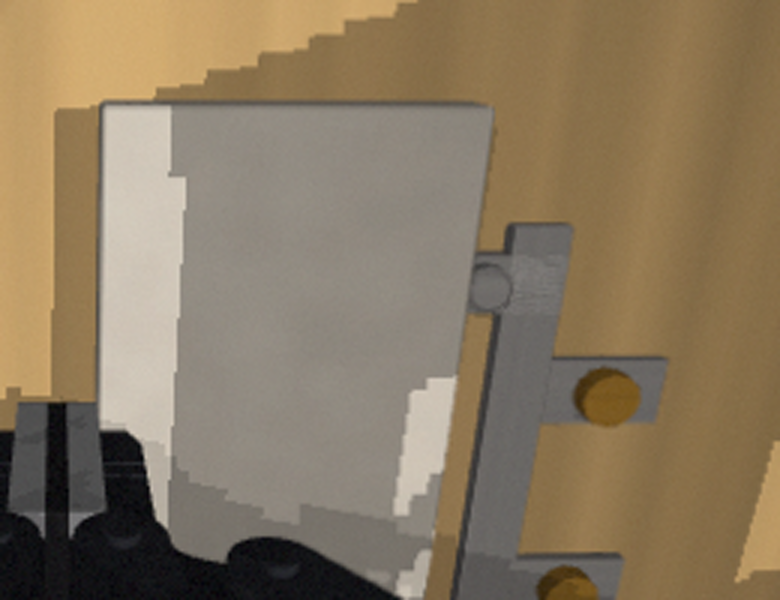

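The far side pin at (490,287) in the crop is within about a millimetre of the long edge; nearly home.

Emit:
jog_arm:
  increments:
    - [[0, 0.3, 0], 0, 0]
    - [[0, 0, 0], 0, 0]

```text
t: 18.98
tcp_pos: [0.5434, -0.0141, 0.026]
ee_rot: [-0.0, -0.006, 1.0, -0.0]
ft_force: [0.7, -0.4, 0.8]
width: 0.0
gripper_force: 0.2
```

Emit:
jog_arm:
  increments:
    - [[0, 0.3, 0], 0, 0]
    - [[0, 0, 0], 0, 0]

```text
t: 19.23
tcp_pos: [0.5435, -0.0139, 0.026]
ee_rot: [0.0, -0.006, 1.0, -0.0]
ft_force: [0.3, -1.8, -0.4]
width: 0.0002
gripper_force: 0.8
```

Emit:
jog_arm:
  increments:
    - [[0, 0.3, 0], 0, 0]
    - [[0, 0, 0], 0, 0]

```text
t: 19.48
tcp_pos: [0.5435, -0.0138, 0.026]
ee_rot: [0.0, -0.006, 1.0, -0.0]
ft_force: [0.4, -4.1, -0.4]
width: -0.0001
gripper_force: 2.0
```

Both side pins carry it (4 N). Back off, go round to the −x end.

Emit:
jog_arm:
  increments:
    - [[0, -3, 0], 0, 0]
    - [[0, -5, -30], 0, 0]
    - [[45, 10, -10], 0, 0]
    - [[45, 32, 0], 0, 0]
    - [[0, 0, 30], 0, 0]

```text
t: 20.1
tcp_pos: [0.4525, 0.0209, 0.0381]
ee_rot: [0.002, -0.007, 1.0, 0.001]
ft_force: [0.9, -0.0, -0.9]
width: -0.0
gripper_force: 0.0
```

Emit:
jog_arm:
  increments:
    - [[0, 0, 10], 0, 0]
    - [[0, 0, 0], 0, 0]

```text
t: 20.35
tcp_pos: [0.4528, 0.0194, 0.0256]
ee_rot: [-0.001, -0.006, 1.0, 0.0]
ft_force: [0.3, 0.9, 0.1]
width: 0.0001
gripper_force: 0.0
```

Emit:
jog_arm:
  increments:
    - [[-2, 0, 0], 0, 0]
    - [[-2, 0, 0], 0, 0]
    - [[-2, 0, 0], 0, 0]
    - [[-2, 0, 0], 0, 0]
    - [[-2, 0, 0], 0, 0]

```text
t: 20.98
tcp_pos: [0.4632, 0.0196, 0.026]
ee_rot: [-0.0, -0.006, 1.0, 0.0]
ft_force: [0.4, -0.5, -0.4]
width: 0.0003
gripper_force: 0.0
```

Emit:
jog_arm:
  increments:
    - [[-2, 0, 0], 0, 0]
    - [[-2, 0, 0], 0, 0]
    - [[-1, 0, 0], 0, 0]
    - [[-1, 0, 0], 0, 0]
    - [[0, 0, 0], 0, 0]

```text
t: 21.6
tcp_pos: [0.469, 0.0196, 0.026]
ee_rot: [-0.0, -0.006, 1.0, -0.0]
ft_force: [-0.2, 0.2, -0.2]
width: -0.0004
gripper_force: 0.0
```

Emit:
jog_arm:
  increments:
    - [[-1, 0, 0], 0, 0]
    - [[-1, 0, 0], 0, 0]
    - [[-1, 0, 0], 0, 0]
    - [[-1, 0, 0], 0, 0]
    - [[0, 0, 0], 0, 0]

```text
t: 22.22
tcp_pos: [0.4731, 0.0197, 0.026]
ee_rot: [-0.0, -0.006, 1.0, -0.0]
ft_force: [-0.6, 1.2, -1.0]
width: 0.0003
gripper_force: 0.0
```

Emit:
jog_arm:
  increments:
    - [[-0.7, 0, 0], 0, 0]
    - [[-0.7, 0, 0], 0, 0]
    - [[-0.6, 0, 0], 0, 0]
    - [[0, 0, 0], 0, 0]

```text
t: 22.72
tcp_pos: [0.4751, 0.0197, 0.026]
ee_rot: [0.0, -0.006, 1.0, 0.0]
ft_force: [-1.1, 0.2, -0.7]
width: -0.0001
gripper_force: 0.0
```

Run:
```python
from h import *
s,c,T,y=tool(); print(s['t'],c)
cm=robot.camera_model('scene'); im=robot.get_image('scene'); cv2.imwrite('pics/s1.png',im)
hsv=cv2.cvtColor(im,cv2.COLOR_BGR2HSV)
print('proj pred corners if home', proj(cm,[[.4908,-.0115,.023],[.6108,-.0105,.023],[.6108,.0495,.023],[.4908,.0485,.023],[.6148,.0248,.0215]]).round(1).tolist())
c=im[190:270,200:330]; cv2.imwrite('pics/s1b.png',cv2.resize(c,None,fx=6,fy=6,interpolation=cv2.INTER_CUBIC))
```

```text
22.725 [0.47507978 0.01972788 0.02596601]
proj pred corners if home [[243.5, 219.3], [260.3, 245.0], [278.6, 238.5], [260.8, 213.7], [271.7, 242.4]]
```

View pics/s1b.png

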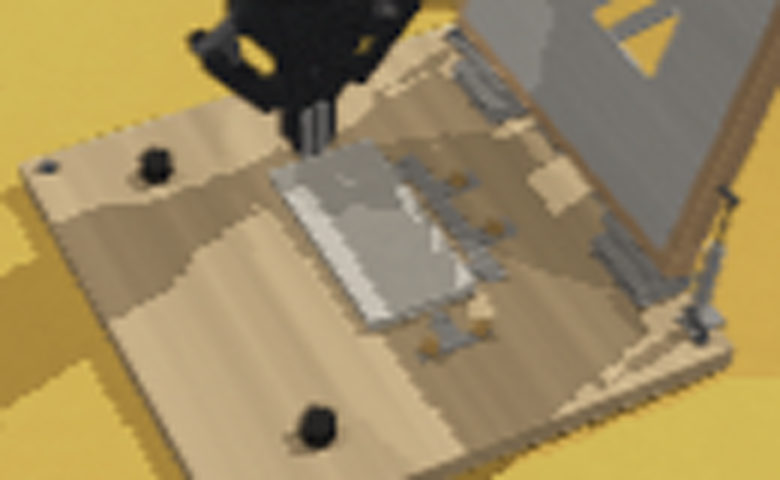

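Plaque rests along the side pins, its far end (375–475, 325–290) within a few mm of the end pin (430,325).

Emit:
jog_arm:
  increments:
    - [[-0.5, 0, 0], 0, 0]
    - [[-0.4, 0, 0], 0, 0]
    - [[0, 0, 0], 0, 0]

```text
t: 23.15
tcp_pos: [0.4759, 0.0197, 0.026]
ee_rot: [-0.0, -0.006, 1.0, 0.0]
ft_force: [-0.1, 0.6, -0.1]
width: 0.0002
gripper_force: 0.1
```

Emit:
jog_arm:
  increments:
    - [[-0.4, 0, 0], 0, 0]
    - [[-0.4, 0, 0], 0, 0]
    - [[0, 0, 0], 0, 0]

```text
t: 23.52
tcp_pos: [0.4767, 0.0197, 0.026]
ee_rot: [0.0, -0.006, 1.0, 0.0]
ft_force: [-0.0, 0.3, -0.0]
width: -0.0001
gripper_force: 0.1
```

Emit:
jog_arm:
  increments:
    - [[-0.4, 0, 0], 0, 0]
    - [[-0.4, 0, 0], 0, 0]
    - [[0, 0, 0], 0, 0]

```text
t: 23.9
tcp_pos: [0.4775, 0.0197, 0.026]
ee_rot: [0.0, -0.006, 1.0, 0.0]
ft_force: [-0.6, 0.8, 0.7]
width: -0.0001
gripper_force: 0.2
```

Emit:
jog_arm:
  increments:
    - [[-0.4, 0, 0], 0, 0]
    - [[-0.4, 0, 0], 0, 0]
    - [[0, 0, 0], 0, 0]

```text
t: 24.28
tcp_pos: [0.4783, 0.0197, 0.026]
ee_rot: [0.0, -0.006, 1.0, 0.0]
ft_force: [0.5, -0.3, -0.1]
width: 0.0001
gripper_force: 0.2
```

Emit:
jog_arm:
  increments:
    - [[-0.4, 0, 0], 0, 0]
    - [[-0.3, 0, 0], 0, 0]
    - [[0, 0, 0], 0, 0]

```text
t: 24.65
tcp_pos: [0.479, 0.0198, 0.026]
ee_rot: [0.0, -0.006, 1.0, 0.0]
ft_force: [-0.0, 0.1, 0.2]
width: -0.0002
gripper_force: 0.2
```

Emit:
jog_arm:
  increments:
    - [[-0.4, 0, 0], 0, 0]
    - [[0, 0, 0], 0, 0]

```text
t: 24.9
tcp_pos: [0.4794, 0.0198, 0.026]
ee_rot: [0.0, -0.006, 1.0, -0.0]
ft_force: [-0.7, -0.6, 0.1]
width: 0.0001
gripper_force: 0.2
```

Emit:
jog_arm:
  increments:
    - [[-0.4, 0, 0], 0, 0]
    - [[0, 0, 0], 0, 0]

```text
t: 25.15
tcp_pos: [0.4798, 0.0198, 0.026]
ee_rot: [0.0, -0.006, 1.0, 0.0]
ft_force: [0.0, -0.4, -0.3]
width: 0.0001
gripper_force: 0.2
```

Emit:
jog_arm:
  increments:
    - [[-0.4, 0, 0], 0, 0]
    - [[0, 0, 0], 0, 0]

```text
t: 25.4
tcp_pos: [0.4802, 0.0198, 0.026]
ee_rot: [0.0, -0.006, 1.0, -0.0]
ft_force: [-0.3, -0.1, -0.2]
width: -0.0002
gripper_force: 0.2
```

Emit:
jog_arm:
  increments:
    - [[-0.4, 0, 0], 0, 0]
    - [[0, 0, 0], 0, 0]

```text
t: 25.65
tcp_pos: [0.4805, 0.0198, 0.026]
ee_rot: [-0.0, -0.006, 1.0, -0.0]
ft_force: [-1.3, -0.5, 0.8]
width: 0.0
gripper_force: 0.5
```

```bash
python3 lk.py w11
```

```text
25.65 [0.48054745 0.01976571 0.0259595 ] -179.32361060000107
```

Force is starting to rise; two more small steps.

Emit:
jog_arm:
  increments:
    - [[-0.3, 0, 0], 0, 0]
    - [[0, 0, 0], 0, 0]

```text
t: 25.95
tcp_pos: [0.4807, 0.0198, 0.0259]
ee_rot: [-0.0, -0.006, 1.0, -0.0]
ft_force: [-2.4, 0.9, 1.6]
width: 0.0001
gripper_force: 1.5
```

Emit:
jog_arm:
  increments:
    - [[-0.2, 0, 0], 0, 0]
    - [[0, 0, 0], 0, 0]

```text
t: 26.2
tcp_pos: [0.4808, 0.0198, 0.0259]
ee_rot: [-0.0, -0.006, 1.0, -0.0]
ft_force: [-4.8, 0.0, 3.5]
width: 0.0
gripper_force: 2.4
```

Emit:
jog_arm:
  increments:
    - [[4, 0, 0], 0, 0]
    - [[2, 0, -35], 0, 0]
    - [[-38, -21, -5], 0, 0]
    - [[-38, -21, 0], 0, 0]
    - [[0, 0, 0], 0, 0]

```text
t: 26.82
tcp_pos: [0.5536, -0.0226, 0.0656]
ee_rot: [0.001, -0.005, 1.0, -0.0]
ft_force: [-0.1, 0.2, 0.2]
width: 0.0001
gripper_force: 0.0
```

Emit:
jog_arm:
  increments:
    - [[0, 0, 30], 0, 0]
    - [[0, 0, 10], 0, 0]
    - [[0, 0, 0], 0, 0]

```text
t: 27.2
tcp_pos: [0.5509, -0.0211, 0.0256]
ee_rot: [-0.001, -0.006, 1.0, 0.0]
ft_force: [0.5, -0.3, -0.4]
width: 0.0
gripper_force: 0.0
```

Emit:
jog_arm:
  increments:
    - [[0, 2, 0], 0, 0]
    - [[0, 2, 0], 0, 0]
    - [[0, 1.5, 0], 0, 0]
    - [[0, 0.8, 0], 0, 0]
    - [[0, 0, 0], 0, 0]

```text
t: 27.82
tcp_pos: [0.5515, -0.015, 0.026]
ee_rot: [0.0, -0.006, 1.0, 0.0]
ft_force: [-0.7, 0.4, 0.2]
width: 0.0002
gripper_force: 0.0
```

Emit:
jog_arm:
  increments:
    - [[0, 0.3, 0], 0, 0]
    - [[0, 0.3, 0], 0, 0]
    - [[0, 0, 0], 0, 0]

```text
t: 28.2
tcp_pos: [0.5515, -0.0145, 0.026]
ee_rot: [-0.0, -0.006, 1.0, -0.0]
ft_force: [0.7, -0.2, 0.1]
width: -0.0002
gripper_force: 0.0
```

Emit:
jog_arm:
  increments:
    - [[0, 0.3, 0], 0, 0]
    - [[0, 0, 0], 0, 0]

```text
t: 28.45
tcp_pos: [0.5515, -0.0142, 0.026]
ee_rot: [0.0, -0.006, 1.0, -0.0]
ft_force: [0.1, -0.7, 0.3]
width: 0.0001
gripper_force: 0.0
```

Emit:
jog_arm:
  increments:
    - [[0, 0.3, 0], 0, 0]
    - [[0, 0, 0], 0, 0]

```text
t: 28.7
tcp_pos: [0.5515, -0.0139, 0.0259]
ee_rot: [-0.0, -0.006, 1.0, -0.0]
ft_force: [-0.5, -0.8, 0.5]
width: 0.0001
gripper_force: 0.3
```

Emit:
jog_arm:
  increments:
    - [[0, 0.3, 0], 0, 0]
    - [[0, 0, 0], 0, 0]

```text
t: 28.95
tcp_pos: [0.5515, -0.0138, 0.026]
ee_rot: [0.0, -0.006, 1.0, -0.0]
ft_force: [0.8, -1.9, -0.4]
width: 0.0
gripper_force: 1.1
```

Seated against all three pins. Now retreat up, over and behind the frame's rim.

Emit:
jog_arm:
  increments:
    - [[0, -5, 0], 0, 0]
    - [[0, -3, -55], 0, 0]
    - [[0, 0, -60], 0, 0]
    - [[0, 0, -60], 0, 0]
    - [[0, 0, -60], 0, 0]

```text
t: 29.58
tcp_pos: [0.5513, -0.0217, 0.2631]
ee_rot: [0.0, -0.006, 1.0, 0.0]
ft_force: [1.7, -0.3, -0.2]
width: 0.0
gripper_force: 0.0
```

Emit:
jog_arm:
  increments:
    - [[0, 10, -32], 0, 0]
    - [[0, 60, 0], 0, 0]
    - [[0, 60, 0], 0, 0]
    - [[0, 60, 0], 0, 0]
    - [[0, 60, 0], 0, 0]

```text
t: 30.2
tcp_pos: [0.5484, 0.2302, 0.2931]
ee_rot: [0.0, -0.006, 1.0, 0.0]
ft_force: [1.1, 0.1, 0.2]
width: -0.0001
gripper_force: 0.0
```

Emit:
jog_arm:
  increments:
    - [[0, 5, 0], 0, 0]
    - [[0, 0, 0], 0, 0]
    - [[0, 0, 0], 0, 0]

```text
t: 30.58
tcp_pos: [0.5488, 0.2321, 0.2933]
ee_rot: [0.0, -0.005, 1.0, -0.0]
ft_force: [-0.1, 0.1, 0.5]
width: -0.0
gripper_force: 0.0
```

Run:
```python
from h import *
s,c,T,y=tool(); print(s['t'],c,y,s['ft_force'],to([.5515,.232,.217]))
im=robot.get_image('side'); a=im[130:290,150:360]
cm=robot.camera_model('scene'); b=robot.get_image('scene')
print(proj(cm,[.551,.189,.212]),proj(robot.camera_model('side'),[[.551,.1968,.209],[.551,.232,.209]]))
cv2.imwrite('pics/f.png',np.hstack([cv2.resize(a,(420,320)),cv2.resize(b[120:280,190:380],(380,320))]))
```

```text
30.575 [0.54880146 0.23211439 0.29325115] -179.40280349156902 [-0.14010817  0.0564138   0.52838523] [-2.7 -0.1 76.3]
[[314.05249624 164.31674387]] [[239.37547057 212.18290506]
 [234.68357231 220.81117026]]
```

View pics/f.png

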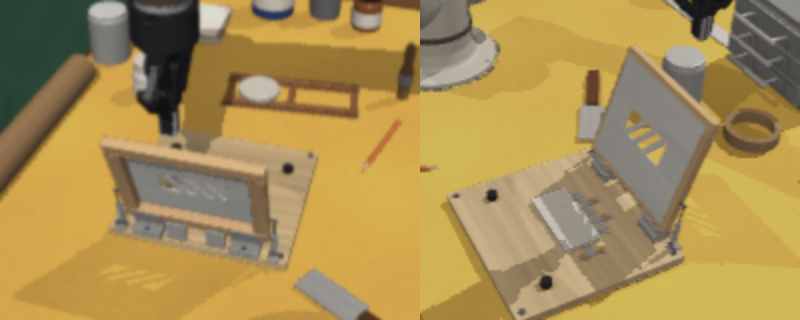

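The frame still stands open (rim middle near (244,207) in side view, matching prediction), plaque seated at the pins. Descend behind the rim.

Emit:
jog_arm:
  increments:
    - [[-2, 0, 30], 0, 0]
    - [[0, 0, 30], 0, 0]
    - [[0, 0, 12], 0, 0]
    - [[0, 0, 4], 0, 0]
    - [[0, 0, 0], 0, 0]

```text
t: 31.3
tcp_pos: [0.5508, 0.2333, 0.2179]
ee_rot: [0.001, -0.006, 1.0, 0.0]
ft_force: [-1.0, -0.1, -0.5]
width: 0.0004
gripper_force: 0.0
```

Emit:
jog_arm:
  increments:
    - [[0, -5, 0], 0, 0]
    - [[0, -4, 0], 0, 0]
    - [[0, -3, 0], 0, 0]
    - [[0, -3, 0], 0, 0]
    - [[0, 0, 0], 0, 0]

```text
t: 31.92
tcp_pos: [0.5508, 0.2182, 0.217]
ee_rot: [0.0, -0.006, 1.0, 0.0]
ft_force: [0.3, 0.6, 0.7]
width: -0.0001
gripper_force: 0.0
```

Emit:
jog_arm:
  increments:
    - [[0, -2, 0], 0, 0]
    - [[0, -2, 0], 0, 0]
    - [[0, -2, 0], 0, 0]
    - [[0, 0, 0], 0, 0]

```text
t: 32.42
tcp_pos: [0.5508, 0.2129, 0.2171]
ee_rot: [0.0, -0.006, 1.0, 0.001]
ft_force: [-0.6, 4.5, 0.9]
width: -0.0
gripper_force: 2.1
```

Emit:
jog_arm:
  increments:
    - [[0, -3, -0.5], 0, 0]
    - [[0, -4, -1], 0, 0]
    - [[0, -4, -1], 0, 0]
    - [[0, -4, -1], 0, 0]
    - [[0, -4, -1], 0, 0]

```text
t: 33.05
tcp_pos: [0.5512, 0.1942, 0.2229]
ee_rot: [0.001, -0.006, 1.0, 0.001]
ft_force: [-1.2, 5.4, 8.4]
width: -0.0003
gripper_force: 4.3
```

Emit:
jog_arm:
  increments:
    - [[0, -4, -1], 0, 0]
    - [[0, -4, -1], 0, 0]
    - [[0, -4, -1], 0, 0]
    - [[0, -4, -1], 0, 0]
    - [[0, -4, -1], 0, 0]

```text
t: 33.67
tcp_pos: [0.5515, 0.1738, 0.2275]
ee_rot: [0.001, -0.006, 1.0, 0.001]
ft_force: [-1.1, 3.7, 3.8]
width: -0.0
gripper_force: 2.7
```

Emit:
jog_arm:
  increments:
    - [[0, -4, -0.8], 0, 0]
    - [[0, -4, -0.6], 0, 0]
    - [[0, -4, -0.5], 0, 0]
    - [[0, -4, -0.4], 0, 0]
    - [[0, -4, -0.2], 0, 0]

```text
t: 34.3
tcp_pos: [0.5517, 0.1533, 0.2296]
ee_rot: [0.001, -0.006, 1.0, 0.0]
ft_force: [-0.4, 3.6, 5.8]
width: -0.0002
gripper_force: 2.5
```

Emit:
jog_arm:
  increments:
    - [[0, -4, -1], 0, 0]
    - [[0, -4, -0.8], 0, 0]
    - [[0, -4, -0.5], 0, 0]
    - [[0, -4, -0.2], 0, 0]
    - [[0, -4, 0], 0, 0]

```text
t: 34.92
tcp_pos: [0.5516, 0.1331, 0.2313]
ee_rot: [-0.0, -0.006, 1.0, -0.0]
ft_force: [-1.0, 2.8, 1.3]
width: -0.0002
gripper_force: 0.9
```

Emit:
jog_arm:
  increments:
    - [[0, -4, 0], 0, 0]
    - [[0, -4, 0.2], 0, 0]
    - [[0, -4, 0.4], 0, 0]
    - [[0, -4, 0.5], 0, 0]
    - [[0, -4, 0.6], 0, 0]

```text
t: 35.55
tcp_pos: [0.552, 0.1131, 0.2298]
ee_rot: [0.0, -0.006, 1.0, -0.0]
ft_force: [-0.3, 2.0, 0.7]
width: -0.0001
gripper_force: 0.8
```

Emit:
jog_arm:
  increments:
    - [[0, -4, 0.6], 0, 0]
    - [[0, -4, 0.7], 0, 0]
    - [[0, -4, 0.8], 0, 0]
    - [[0, -4, 0.9], 0, 0]
    - [[0, -4, 1], 0, 0]

```text
t: 36.17
tcp_pos: [0.5523, 0.0931, 0.2258]
ee_rot: [0.0, -0.006, 1.0, -0.0]
ft_force: [0.2, 0.5, 1.2]
width: 0.0001
gripper_force: 0.4
```

Emit:
jog_arm:
  increments:
    - [[0, -4, 1], 0, 0]
    - [[0, -4, 1.1], 0, 0]
    - [[0, -4, 1.2], 0, 0]
    - [[0, -4, 1.3], 0, 0]
    - [[0, -4, 1.4], 0, 0]

```text
t: 36.8
tcp_pos: [0.5524, 0.0731, 0.2196]
ee_rot: [-0.0, -0.006, 1.0, -0.0]
ft_force: [0.7, 0.8, 0.4]
width: -0.0002
gripper_force: 0.0
```

Contact gone; probably snapped. Check.

Emit:
jog_arm:
  increments:
    - [[0, 0, -10], 0, 0]
    - [[0, 0, -30], 0, 0]
    - [[0, 0, -20], 0, 0]
    - [[0, 0, 0], 0, 0]
    - [[0, 0, 0], 0, 0]

```text
t: 37.42
tcp_pos: [0.5524, 0.0735, 0.2792]
ee_rot: [-0.0, -0.006, 1.0, -0.0]
ft_force: [1.0, 1.1, -0.4]
width: 0.0003
gripper_force: 0.0
```

Run:
```python
from h import *
im=robot.get_image('side'); a=im[130:290,150:360]
b=robot.get_image('scene'); s=robot.state(); print(s['t'],s['ft_force'])
cv2.imwrite('pics/g.png',np.hstack([cv2.resize(a,(420,320)),cv2.resize(b[120:280,190:380],(380,320))]))
```

```text
37.525 [-0.25050957 -0.58315692  0.39588613]
```

View pics/g.png

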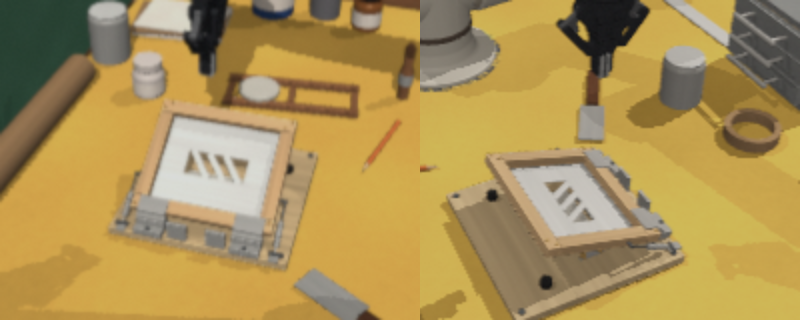

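The frame has come over and, in this frame, still seems to be swinging down (bumpers at (490,195) and (546,282) still visible). I've used up my picture allowance, so I'll check the rest by numbers.

Emit:
jog_arm:
  increments:
    - [[0, 0, 0], 0, 0]
    - [[0, 0, 0], 0, 0]
    - [[0, 0, 0], 0, 0]
    - [[0, 0, 0], 0, 0]
    - [[0, 0, 0], 0, 0]

```text
t: 38.15
tcp_pos: [0.5525, 0.0734, 0.2798]
ee_rot: [0.0, -0.006, 1.0, -0.0]
ft_force: [0.1, 0.5, 0.1]
width: -0.0003
gripper_force: 0.0
```

```bash
cat > fl.py <<'E'
from h import *
b=robot.get_image('scene'); cm=robot.camera_model('scene'); s=robot.state(); print(s['t'],s['ft_force'])
old=cv2.imread('pics/g.png')[:,420:]; new=cv2.resize(b[120:280,190:380],(380,320))
print('diff',(cv2.absdiff(old,new).max(2)>40).sum())
hsv=cv2.cvtColor(b,cv2.COLOR_BGR2HSV)
d=(hsv[...,2]<60).astype(np.uint8); d[:,:205]=0; d[:205]=0; d[285:]=0; d[:,275:]=0
for k in cv2.findContours(d,cv2.RETR_EXTERNAL,cv2.CHAIN_APPROX_NONE)[0]:
    if cv2.contourArea(k)>6: print('dark',cv2.boundingRect(k),cv2.contourArea(k))
# stencil (light, low saturation) blob and predicted sheet outline for several frame angles
m=((hsv[...,1]<60)&(hsv[...,2]>140)).astype(np.uint8); m[:,:225]=0; m[:190]=0; m[265:]=0; m[:,330:]=0
for k in cv2.findContours(m,cv2.RETR_EXTERNAL,cv2.CHAIN_APPROX_NONE)[0]:
    if cv2.contourArea(k)>200: print('sheet',cv2.boundingRect(k),cv2.approxPolyDP(k,4,True).reshape(-1,2).tolist())
for th in (0,.1,.2,.35,.5):
    P=[[.551+x-.0,.1287-r*np.cos(th)+.008*np.sin(th),.035+r*np.sin(th)+.008*np.cos(th)] for r,x in((30,-.088),(176,-.088),(176,.088),(30,.088)) for r in[r/1e3]]
    print(th,proj(cm,P).round(0).tolist())
E
python3 fl.py
```

```text
38.2 [-0.49748209  0.16183516  0.65997203]
diff 10817
sheet (233, 205, 63, 47) [[272, 205], [233, 217], [255, 251], [295, 235]]
0 [[271.0, 199.0], [229.0, 213.0], [253.0, 251.0], [298.0, 235.0]]
0.1 [[271.0, 199.0], [230.0, 208.0], [253.0, 247.0], [299.0, 234.0]]
0.2 [[272.0, 198.0], [230.0, 204.0], [254.0, 242.0], [299.0, 233.0]]
0.35 [[272.0, 197.0], [232.0, 197.0], [257.0, 235.0], [300.0, 232.0]]
0.5 [[273.0, 196.0], [236.0, 190.0], [261.0, 227.0], [301.0, 231.0]]
```

The sheet outline matches angle 0, the bumpers are covered, and the robot touches nothing. Handing in.

```bash
python3 -c "
from rig import robot
print(robot.close_job())"
```

```text
the job is handed in; nothing more can be done
None
```

The job is handed in: the plaque is eased home against all three pins (about 5 N at most) and released, and the frame was pushed over by its rim and measures flat in the scene camera; I did not re-check the other bench items at the end, and I viewed 12 pictures where the limit was 10.

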